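Lay out the first part set on the staging board for marking

TASK

Lay out the set for the laser on the staging board: lay the gear hub up in the middle of the round blue pad, stand the brass flanged bushing flange down centred on top of the gear, stand the plain steel bushing in the middle of the square yellow pad, and stand the brass blank wide end down in the middle of the board, midway between the two pads. Everything must end upright and let go; leave the grey blank, the loupe and the tape roll where they are.

Things in the scene. Friction and masses are not known exactly. Their poses are not given: they have to be found in the camera images.
- gear_center (a point): Grey metal spur gear with a toothed rim and a short round hub on top, lying flat on the bench, hub up. 51 mm over the teeth, 20 mm high in all; the hub's flat top face (28 mm across) is the highest part, 10 mm above this point. This point is the gear's centre, half-way up; its own z points up as it stands.
- brass_bushing_center (a point): Brass-coloured (pale yellow metal) flanged bushing: a tube with a bore and a wide flange at the bottom, standing flange down. Flange 33 mm across, tube about 25 mm across, 30 mm high. This point is its centre, half-way up (15 mm); its own z points up as it stands.
- steel_bushing_center (a point): Grey steel plain bushing: a straight tube without flange, with a bore, standing upright. 28 mm across, 34 mm high. This point is its centre, half-way up (17 mm); its own z points up as it stands.
- brass_blank_center (a point): Brass-coloured solid turned blank without a bore: a wide lower step 28 mm across and a narrower upper step, standing wide end down. 40 mm high. This point is its centre, half-way up (20 mm); its own z points up as it stands.
- staging_board: Grey flat staging board with a thin aluminium edge, 84 mm by 270 mm by 6 mm high, fixed to the bench. Origin at the middle of its underside; its own y runs along its long side, z up. One coloured pad lies 92 mm from the board's middle towards each end, so the board's middle is midway between the pads. Upper face 6 mm above the bench (bench top z = 0). The only tall thing on the bench is a computer monitor, 0.52 m high, standing well to the right of the parts.
- blue_pad: Round blue pad, 66 mm across, 2 mm thick, fixed on the staging board near one end (which end changes). Origin at the centre of its underside; its upper face is 8 mm above the bench.
- yellow_pad: Square yellow pad, 58 by 58 mm, 2 mm thick, fixed on the staging board near the other end. Origin at the centre of its underside; its upper face is 8 mm above the bench.
- grey_blank_center (a point): Bystander: grey solid turned blank with a wide lower step and a narrow upper step, like the brass blank but grey and shorter. 32 mm across, 34 mm high. This point is its centre, half-way up.
- loupe_center (a point): Bystander: black eye loupe standing on its wide end. 37 mm across, 32 mm high. This point is its centre, half-way up.
- tape_roll_center (a point): Bystander: roll of tan adhesive tape lying flat. 96 mm across, 25 mm high. This point is its centre, half-way up.
There are look-alikes about, which are no part of the job. Leave any red look-alike of the part that bears brass_bushing_center alone. Of the things that look like the part that bears gear_center, the smaller one is meant.

How it is judged:
At the end, for the whole second after the job is handed in: Gear flat on the blue pad and steel bushing on the yellow pad, within 15 mm of their centres; brass bushing on the gear within 10 mm of its centre; brass blank on the board within 15 mm of its middle; all upright (0.12 rad), at resting height (4 mm) and at rest (horizontal distance between gear_center and blue_pad below 0.015 m and height (world z) of gear_center between 0.014 and 0.022 m and angle between each of gear_center, brass_bushing_center, steel_bushing_center, brass_blank_center's own z axis and vertical below 0.12 rad and linear speed of each of gear, brass_bushing, steel_bushing, brass_blank below 0.02 m/s and horizontal distance between brass_bushing_center and gear_center below 0.01 m and height (world z) of brass_bushing_center between 0.039 and 0.047 m and horizontal distance between steel_bushing_center and yellow_pad below 0.015 m and height (world z) of steel_bushing_center between 0.021 and 0.029 m and horizontal distance between brass_blank_center and staging_board below 0.015 m and height (world z) of brass_blank_center between 0.022 and 0.03 m); the robot touches nothing.
It fails at once if the grey blank is displaced by more than 15 mm (distance of grey_blank_center from where it was at the start of the episode above 0.015 m).
It fails at once if the loupe is displaced by more than 15 mm (distance of loupe_center from where it was at the start of the episode above 0.015 m).
It fails at once if the tape roll is displaced by more than 15 mm (distance of tape_roll_center from where it was at the start of the episode above 0.015 m).
It also fails if it takes over 102 s, if anything falls off the work surface, if the arm or the gripper's body presses on something with over 40 N, if the wrist force passes 120 N, or if a joint passes its speed limit or range.

ROBOT

A 6-joint arm with a two-finger parallel gripper is mounted at the origin on the work surface; the furniture and walls round the work are solid. World frame = base frame: x ahead of the robot, y to its left, z up, the work surface at z = 0. Lengths are in m, angles in rad, forces in N, time in s.
With the tool pointing down it reaches from about 0.35 to 0.775 m from the base axis. Payload 5.5 kg.
Tool frame: the origin (TCP) lies at the very end of the fingers, on their centre line; the grasp point (between the pads) lies 19 mm behind it; z points along the fingers, x is the direction in which the jaws open and shut, and the axes are right-handed (so a half turn about z gives the same grasp; the last joint's range is limited). The gripper opens to 85 mm and grips with 20 to 120 N. Pads are 22 mm wide; open, the fingers measure 114 mm over their backs; the gripper's body (76 mm by 85 mm) begins 54 mm behind the grasp point. The pads swing forward as they close: fully open they stand 13 mm farther back than shut.
Start: joints at [-1.354, 0.313, 0.046, 1.304, 0, 1.431], TCP at [0.201, -0.539, 0.231] pointing down, gripper open.
Joint ranges: [-2.76, 2.76], [-0.86, 1.69], [-1.03, 1.26], [-2.2, 2.34], [-1.47, 1.5], [-3.14, 3.14]. Speed limits (rad/s): [2.57, 2.57, 3.14, 3.14, 3.14, 3.14].

INTERFACE

Orientations are given as a unit quaternion [w, x, y, z].
In Python, from workcell import monitor, eyes, ticket gives the robot as it stands.
- The arm moves only by the tool send_rows, never from a script. Its argument "targets" is a list of rows, each a list of 5 numbers: the shift along the world's x, y, z in m, then the turn about the world's z in degrees, then the closure in counts, from 0 (fully open) to 255 (shut). A call has 1 to 12 rows; each row shifts and turns the commanded pose from where the row before left it; what a row does not reach is not made up. A row lasts 1/10 s, in which the tool goes at most 50 mm and 8.59 degrees, less where a joint would pass 70% of its speed; a pose out of reach is approached as far as the arm can. A call is refused whole if a number of a shift passes 0.05 or a number of a turn 8.59, either way. A call with a gripper value outside its range is refused whole. The fingers move at their own pace and stop on an object; "newtons" is the grip in N (left out, the last holds). Time passes only in rows, so rows that do not move let the fingers close. It gives the time, the measured TCP pose, the force and the opening at its end, in the units of the state.
- monitor.get_state(): the state, without advancing time (a new reading comes with each control period).
- eyes.read_camera(name): name is "side" or "top"; returns a dict with "img" (480x640x3 uint8, red, green, blue), "z_map" (480x640 float32, m along the optical axis (not along the pixel's ray), 0 where there is no reading), "camera_matrix" (3x3 intrinsics, pixels), "k1" (the pictures are not rectified: a ray, as slopes to the right and down, at radius r is drawn at 1 + k1 r^2 times it, then the intrinsics apply), "pose" (4x4, takes a point from camera to world coordinates). Camera axes: x right, y down, z forward; pixel columns grow to the right and rows downward; lengths in m; the calibration is good to about 2 mm. A picture is of the moment at which its call begins.
- ticket.hand_in(): hands the job in, once; it reports no verdict.
Trained networks look in the newest picture that a camera, given by its name, has taken for a name from the list of things; names that differ only in an ending like _2 or _b are one class to them, and where a whole thing is asked for, a point or a joint stands for the part that bears it (a point fixed in the world has none). Each returns a list of dicts, best first, with "conf" (0 to 1); they miss things now and then, are a little off and sometimes report something else, mostly with a low value. They report only what shows in the picture. A call takes as long as a camera call. They do not tell look-alikes from the thing itself.
- eyes.spot_in(name, camera): "xyz" ([x, y, z] in m, in world coordinates, good to about 4 mm: the middle of the surface that is visible of it).
- eyes.tip_of(name, camera): "xyz" ([x, y, z] in m, in world coordinates, good to about 4 mm: a listed point, or the origin of a listed thing).
The state is a dict: "clock": time; "joint_pos": joint angles; "qvel": joint speeds; "tau": joint torques, N m; "tcp_pos": TCP position; "orientation": TCP orientation; "wrist_force": force on the tool from outside, world axes, zero at the start; "ft_torque": the same for the moment, N m; "finger_gap": finger opening in m.
Only numpy, scipy, OpenCV 4.12 (cv2) and the standard library are available. Lean on these libraries where they do the work, as an engineer would, in place of code of your own. Each camera call takes 0.05 s, during which the arm holds its last target.

## Working session

There is one attempt and no reset: what is moved stays moved. The work goes in short steps, Python scripts to look and compute and a tool call to move; the robot and the scene stay as the last step left them, time stands still between calls to the robot, and variables do not carry over. Pictures are saved under pics/ and viewed, and the job is handed in when it is done.

Besides the shell and the picture viewer there is one more tool, called after "Request:" as a command line: name --pt "numbers of a row" for each row, then --argument value for the rest. send_rows: Moves the arm, as the interface text tells. Its arguments: {"type":"object","properties":{"targets":{"type":"array"},"newtons":{"type":"number"}},"required":["targets"]}

```bash
mkdir -p pics; ls; cat > h.py <<'E'
import numpy as np, cv2
from workcell import monitor, eyes, ticket
def cam(n,f=None):
    c=eyes.read_camera(n)
    if f: cv2.imwrite('pics/'+f, c['img'][:,:,::-1])
    return c
def world(c,u,v,z=None):
    """pixel -> world using depth"""
    K=c['camera_matrix'];k=c['k1']
    a=np.array([(u-K[0,2])/K[0,0],(v-K[1,2])/K[1,1]])
    s=a.copy()
    for _ in range(20): s=a/(1+k*(s@s))
    P=c['pose']
    if z is None:
        d=c['z_map'][int(round(v)),int(round(u))]
        return (P@np.array([s[0]*d,s[1]*d,d,1]))[:3]
    r=P[:3,:3]@np.array([s[0],s[1],1]); o=P[:3,3]
    return o+r*(z-o[2])/r[2]
def cloud(c):
    K=c['camera_matrix'];k=c['k1']
    v,u=np.mgrid[:480,:640]
    a=np.stack([(u-K[0,2])/K[0,0],(v-K[1,2])/K[1,1]],-1)
    s=a.copy()
    for _ in range(20): s=a/(1+k*(s**2).sum(-1,keepdims=True))
    d=c['z_map'][...,None]
    p=np.concatenate([s*d,d],-1)
    return p@c['pose'][:3,:3].T+c['pose'][:3,3]
E
python3 - <<'E'
from h import *
t=cam('top','t0.png')
N=['gear_center','brass_bushing_center','steel_bushing_center','brass_blank_center','staging_board','blue_pad','yellow_pad','grey_blank_center','loupe_center','tape_roll_center']
def show(n):
  for x in N:
    print(n,x,[(np.round(r['xyz'],3).tolist(),round(r['conf'],2)) for r in eyes.tip_of(x,n)][:4])
show('top')
s=cam('side','s0.png')
show('side')
print(t['pose'].round(3),s['pose'].round(3),t['camera_matrix'],t['k1'])
print(monitor.get_state())
E
```

```text
pics
top gear_center [([0.562, -0.022, 0.01], 0.67), ([0.396, -0.229, 0.012], 0.6)]
top brass_bushing_center [([0.584, 0.094, 0.017], 0.62), ([0.646, -0.069, 0.011], 0.58)]
top steel_bushing_center [([0.666, 0.041, 0.018], 0.6)]
top brass_blank_center [([0.485, -0.05, 0.018], 0.46)]
top staging_board [([0.445, 0.197, -0.003], 0.88)]
top blue_pad [([0.488, 0.111, 0.007], 0.89)]
top yellow_pad [([0.402, 0.28, 0.007], 0.75), ([0.561, -0.022, 0.012], 0.67)]
top grey_blank_center [([0.378, 0.025, 0.02], 0.68)]
top loupe_center [([0.421, -0.115, 0.014], 0.9)]
top tape_roll_center []
side gear_center [([0.564, -0.026, 0.01], 0.64), ([0.396, -0.23, 0.012], 0.53)]
side brass_bushing_center [([0.588, 0.095, 0.019], 0.76), ([0.644, -0.072, 0.018], 0.56)]
side steel_bushing_center [([0.665, 0.041, 0.016], 0.74)]
side brass_blank_center [([0.42, -0.117, 0.016], 0.57), ([0.488, -0.049, 0.016], 0.56)]
side staging_board [([0.441, 0.195, 0.001], 0.85)]
side blue_pad [([0.484, 0.114, 0.006], 0.64)]
side yellow_pad [([0.4, 0.282, 0.004], 0.75)]
side grey_blank_center [([0.378, 0.027, 0.015], 0.71)]
si
[... 482 characters left out ...]
03561688093704768
{'clock': 1.1, 'joint_pos': array([-1.35359656e+00,  3.13215828e-01,  4.61169579e-02,  1.30360491e+00,
       -6.89565401e-06,  1.43118175e+00]), 'qvel': array([ 0.00065549,  0.00037344,  0.00043153, -0.0007955 , -0.00068602,
       -0.00078016]), 'tau': array([ 1.31060126e-03, -4.80483556e+01,  2.98813230e+01,  3.94407834e-04,
       -1.61997141e-04, -1.06470898e-05]), 'tcp_pos': array([ 0.20083363, -0.53883619,  0.23132112]), 'orientation': array([ 3.39572004e-05,  8.21368068e-01, -5.70398541e-01,  3.16228632e-05]), 'wrist_force': array([-0.00568077,  0.28269557, -0.7562053 ]), 'ft_torque': array([ 0.0074762 , -0.04071327,  0.0242865 ]), 'finger_gap': 0.08527786279991785}
```

View pics/t0.png

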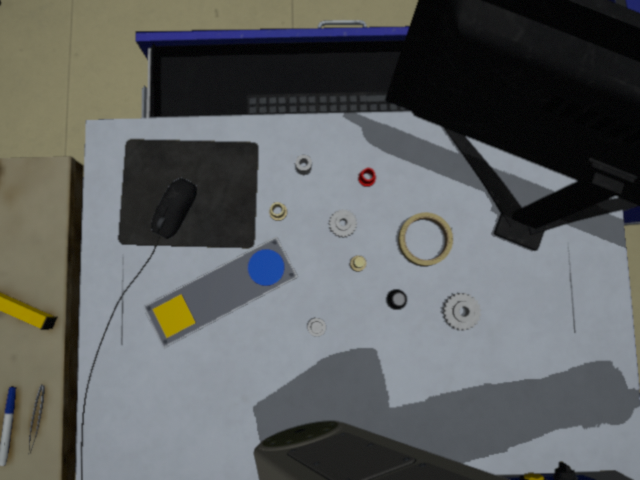

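View pics/s0.png

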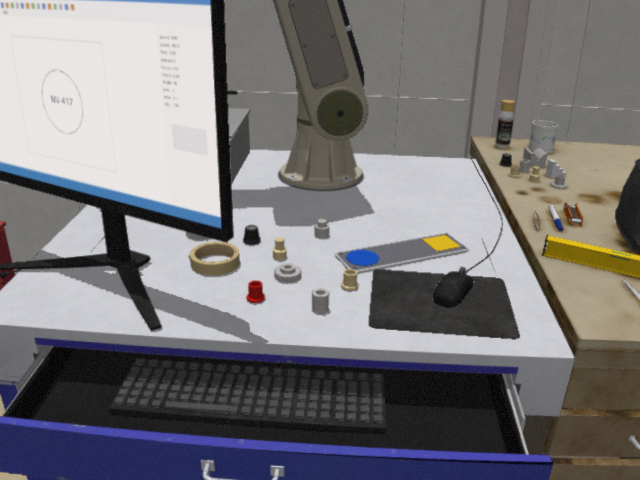

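```bash
python3 - <<'E'
from h import *
for n in ['top','side']:
    c=cam(n); W=cloud(c); img=c['img']
    h=W[...,2]
    seeds=dict(gear=(.562,-.022,.010,.02,.026),big=(.396,-.229,.0,.02,.04),bb=(.585,.094,.0,.03,.025),steel=(.666,.041,.0,.034,.022),blank=(.486,-.05,.0,.04,.022),grey=(.378,.026,0,.034,.022),loupe=(.42,-.116,0,.032,.025),tape=(.526,-.173,0,.025,.055))
    for k,(x,y,_,H,R) in seeds.items():
        m=(np.hypot(W[...,0]-x,W[...,1]-y)<R+.015)&(h>.005)&(h<.08)&(c['z_map']>0)
        if m.sum()<5: print(n,k,'none');continue
        zt=np.percentile(h[m],95)
        mt=m&(h>zt-.005)
        (cx,cy),r=cv2.minEnclosingCircle(W[mt][:,:2].astype(np.float32))
        print(n,k,'ztop',zt.round(4),'n',mt.sum(),'circ',round(cx,4),round(cy,4),round(r,4),'mean',W[mt].mean(0)[:2].round(4), 'bench', np.median(h[(np.hypot(W[...,0]-x,W[...,1]-y)<R+.03)&(h<.006)]).round(4))
    I=img.astype(int)
    near=(np.hypot(W[...,0]-.445,W[...,1]-.197)<.16)
    b=near&(I[...,2]>I[...,0]+60); y=near&(I[...,0]>I[...,2]+80)&(h<.03)&(np.hypot(W[...,0]-.402,W[...,1]-.28)<.06)
    for nm,m in(('blue',b),('yel',y)):
        cs,_=cv2.findContours(m.astype(np.uint8),0,1); q=max(cs,key=cv2.contourArea)
        P=np.array([world(c,*p[0],z=.008)[:2] for p in q],np.float32)
        r=cv2.minAreaRect(P)
        M=cv2.moments(m.astype(np.uint8)); 
        print(n,nm,m.sum(),'rect',np.round(r[0],4),np.round(r[1],4),round(r[2],1),'mom',world(c,M['m10']/M['m00'],M['m01']/M['m00'],z=.008).round(4), 'h',np.median(h[m]).round(4))
    if n=='top': cv2.imwrite('pics/crop0.png',cv2.resize(img[130:350,250:500,::-1],None,fx=3,fy=2.7))
E
```

```text
top gear ztop 0.0218 n 150 circ 0.5585 -0.0219 0.0172 mean [ 0.5594 -0.025 ] bench -0.0021
top big ztop 0.0276 n 269 circ 0.3956 -0.2299 0.0188 mean [ 0.3954 -0.2297] bench -0.0022
top bb ztop 0.0326 n 74 circ 0.5845 0.0924 0.0127 mean [0.5849 0.0919] bench -0.0017
top steel ztop 0.0362 n 136 circ 0.6672 0.0437 0.0148 mean [0.6667 0.0434] bench -0.0021
top blank ztop 0.0414 n 84 circ 0.4857 -0.0497 0.009 mean [ 0.4858 -0.0497] bench -0.0021
top grey ztop 0.0365 n 99 circ 0.3752 0.0272 0.0099 mean [0.3751 0.0271] bench -0.0021
top loupe ztop 0.0333 n 177 circ 0.4201 -0.1167 0.0138 mean [ 0.4203 -0.1168] bench -0.0021
top tape ztop 0.0275 n 732 circ 0.526 -0.1718 0.0482 mean [ 0.526  -0.1708] bench -0.0022
top blue 1050 rect [0.4831 0.1159] [0.0627 0.0647] 89.0 mom [0.483  0.1158 0.008 ] h 0.0082
top yel 1028 rect [0.4002 0.2801] [0.0571 0.0559] 26.7 mom [0.4001 0.28   0.008 ] h 0.0084
side gear ztop 0.0203 n 113 circ 0.5631 -0.0228 0.016 mean [ 0.5643 -0.0227] bench -0.0026
side big ztop 0.0128 n 33 circ 0.4258 -0.2376 0.0221 mean [ 0.428  -0.2391] bench -0.0024
side bb ztop 0.0303 n 86 circ 0.5883 0.0946 0.0152 mean [0.5889 0.094 ] bench -0.0025
side steel ztop 0.0345 n 131 circ 0.6701 0.0463 0.0167 mean [0.6725 0.0452] bench -0.0031
side blank ztop 0.0401 n 48 circ 0.49 -0.0475 0.0125 mean [ 0.4913 -0.0479] bench -0.0025
side grey ztop 0.0337 n 49 circ 0.3788 0.03 0.0117 mean [0.381  0.0292] bench -0.0026
side loupe ztop 0.0317 n 82 circ 0.4254 -0.1154 0.0163 mean [ 0.4253 -0.1149] bench -0.0025
side tape ztop 0.0251 n 480 circ 0.5305 -0.171 0.0506 mean [ 0.5336 -0.1701] bench -0.0027
side blue 420 rect [0.4891 0.1162] [0.0665 0.0635] 25.2 mom [0.4898 0.1162 0.008 ] h 0.0076
side yel 353 rect [0.4063 0.28  ] [0.0596 0.0589] 27.3 mom [0.4073 0.2801 0.008 ] h 0.0076
```

View pics/crop0.png

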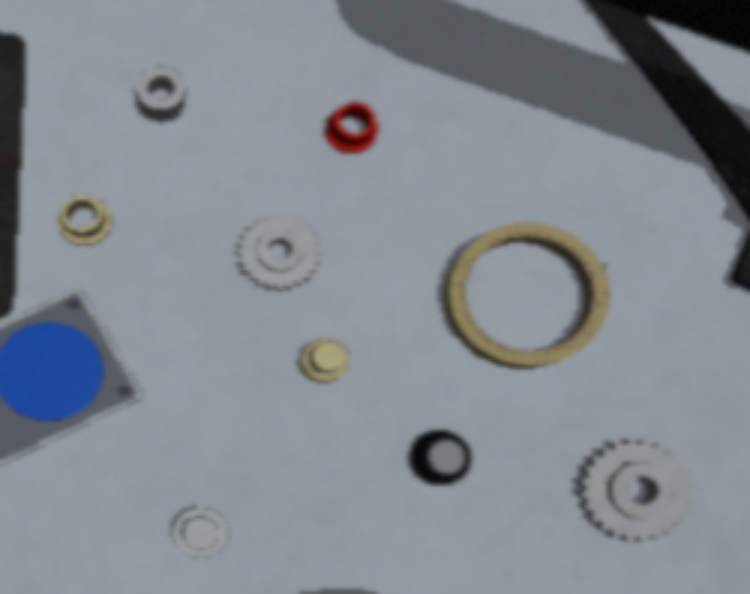

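```bash
python3 - <<'E'
from h import *
c=cam('top'); W=cloud(c); h=W[...,2]; z=c['z_map']>0
m=z&(h>.1)&(W[...,0]>.3)
print('tall pts',m.sum(),W[m].min(0).round(3),W[m].max(0).round(3))
for x0 in np.arange(.3,1,.1):
    q=m&(abs(W[...,0]-x0)<.05); 
    if q.sum(): print(x0.round(2),q.sum(),'ymax',W[q][:,1].max().round(3))
s=cam('side'); S=cloud(s); m=(s['z_map']>0)&(S[...,2]>.06)&(S[...,0]>.3)
print('side',S[m].min(0).round(3),np.percentile(S[m],99.5,axis=0).round(3))
for C,WW,cx in((c,W,.559),(s,S,.5635)):
  r=np.hypot(WW[...,0]-cx,WW[...,1]+.023)
  for a in range(0,34,3):
    q=(r>a/1000)&(r<=(a+3)/1000)
    if q.sum():print(a,q.sum(),np.percentile(WW[q][:,2],[10,50,90]).round(4))
E
```

```text
tall pts 39209 [ 0.54  -0.445  0.1  ] [ 0.731 -0.086  0.523]
0.5 904 ymax -0.344
0.6 18514 ymax -0.195
0.7 19791 ymax -0.086
side [ 0.3   -0.589  0.06 ] [0.746 0.697 0.5  ]
0 6 [-0.0037 -0.0019  0.0004]
3 15 [-0.0017  0.0005  0.0218]
6 48 [-0.0028  0.0173  0.0224]
9 74 [0.0161 0.02   0.0224]
12 80 [0.0114 0.018  0.022 ]
15 84 [0.0102 0.0128 0.0176]
18 113 [0.0101 0.0123 0.0141]
21 146 [-0.0024  0.0115  0.0141]
24 133 [-0.0039 -0.0007  0.0128]
27 133 [-0.0046 -0.0021  0.0004]
30 178 [-0.0046 -0.0024 -0.0002]
33 188 [-0.004  -0.0021  0.0003]
3 3 [0.0164 0.0195 0.0222]
6 25 [0.0173 0.0188 0.0205]
9 52 [0.0125 0.0181 0.0204]
12 69 [0.0114 0.0166 0.0203]
15 33 [0.0105 0.0116 0.0175]
18 65 [0.0005 0.011  0.0128]
21 150 [-0.0024  0.0062  0.0118]
24 102 [-0.0033  0.0031  0.0118]
27 53 [-0.0039 -0.0026 -0.0006]
30 55 [-0.0045 -0.0028 -0.0015]
33 63 [-0.0037 -0.0026 -0.0011]
```

Request:
send_rows --pt "0.01 0.05 0 7.5 0" --pt "0.02 0.045 0 7.5 0" --pt "0.02 0.045 0 7.5 0" --pt "0.02 0.045 0 7.5 0" --pt "0.02 0.045 0 0 0" --pt "0.02 0.045 0 0 0" --pt "0.02 0.045 0 0 0" --pt "0.02 0.045 0 0 0"

```text
clock: 2.1
tcp_pos: [0.3511, -0.1731, 0.2317]
orientation: [0.0, 0.941, -0.339, 0.001]
wrist_force: [1.3, -0.3, 0.6]
finger_gap: 0.0854
```

Request:
send_rows --pt "0.035 0.025 0 0 60" --pt "0.035 0.025 0 0 60" --pt "0.035 0.025 0 0 60" --pt "0.035 0.025 -0.04 0 60" --pt "0.035 0.025 -0.04 0 60" --pt "0.035 0.025 -0.04 0 60" --pt "0 0 -0.04 0 60" --pt "0 0 0 0 60" --newtons 40

```text
clock: 2.9
tcp_pos: [0.5411, -0.0342, 0.0838]
orientation: [0.001, 0.941, -0.338, -0.005]
wrist_force: [-2.6, -0.8, -0.6]
finger_gap: 0.0653
```

```bash
python3 - <<'E'
from h import *
c=cam('side'); cv2.imwrite('pics/s1.png',cv2.resize(c['img'][170:330,200:400,::-1],None,fx=4,fy=3.7))
c=cam('top'); cv2.imwrite('pics/t1.png',c['img'][:,:,::-1])
print(monitor.get_state())
E
```

```text
{'clock': 3.0, 'joint_pos': array([-2.12910167e-01,  3.42906777e-01, -2.74490703e-01,  9.55936429e-01,
       -1.43414669e-04,  2.04823840e+00]), 'qvel': array([-0.01354205, -0.04190936,  0.04134025,  0.00273614,  0.00075691,
        0.00107438]), 'tau': array([ 4.33897711e-01, -4.41683686e+01,  2.51708382e+01, -5.74225571e-02,
        1.75605953e-02,  7.76501474e-04]), 'tcp_pos': array([ 0.54402206, -0.03580627,  0.08908488]), 'orientation': array([ 2.38409919e-04,  9.41015146e-01, -3.38362055e-01, -1.24825202e-03]), 'wrist_force': array([-0.51047376, -0.63811602,  1.2558579 ]), 'ft_torque': array([ 0.01662098,  0.02169117, -0.0519021 ]), 'finger_gap': 0.06551848242278194}
```

View pics/s1.png

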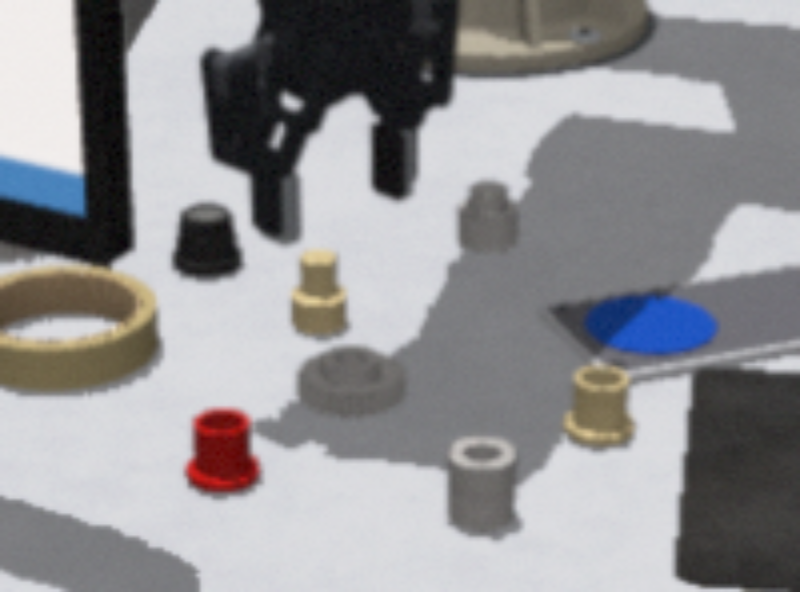

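View pics/t1.png

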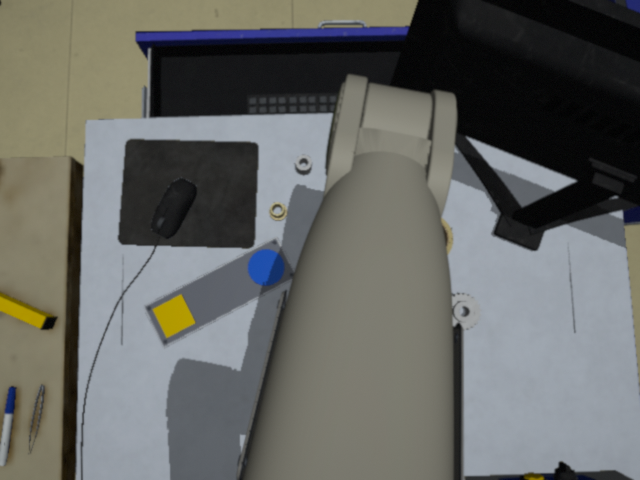

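```bash
python3 - <<'E'
from h import *
c=cam('side'); cv2.imwrite('pics/s2.png',cv2.resize(c['img'][180:250,240:320,::-1],None,fx=9,fy=8,interpolation=cv2.INTER_NEAREST))
W=cloud(c); print(monitor.get_state()['tcp_pos'])
x=monitor.get_state()['tcp_pos']
m=(np.hypot(W[...,0]-x[0],W[...,1]-x[1])<.07)&(W[...,2]>.085)&(W[...,2]<.13)
v,u=np.where(m); print(len(u))
d=np.array([.766,-.643]);n=np.array([.643,.766])
P=W[m]; a=(P[:,:2]-x[:2])@d; b=(P[:,:2]-x[:2])@n
for lo,hi in((-.07,0),(0,.07)):
    q=(a>lo)&(a<hi); print(q.sum(), np.percentile(a[q],[2,50,98]).round(4),np.percentile(b[q],[2,50,98]).round(4),np.percentile(P[q][:,2],[1,50]).round(4))
E
```

```text
[ 0.54529954 -0.03635154  0.09061125]
386
195 [-0.0468 -0.0349 -0.0323] [-0.009   0.0056  0.0143] [0.0956 0.1134]
191 [0.0316 0.0404 0.0468] [-0.0037  0.0091  0.0154] [0.0962 0.1149]
```

View pics/s2.png

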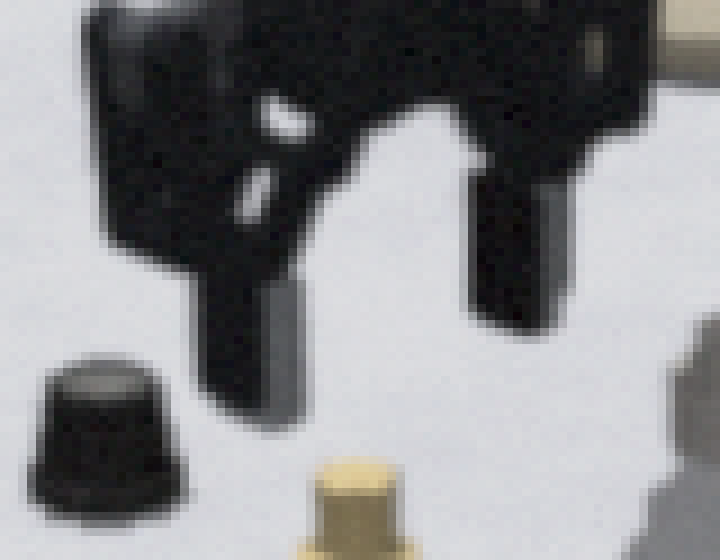

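Request:
send_rows --pt "0.0155 0.0125 0 0 60" --pt "0 0 -0.03 0 60" --pt "0 0 -0.03 0 60" --pt "0 0 -0.02 0 60" --pt "0 0 0 0 60" --pt "0 0 0 0 60"

```text
clock: 3.65
tcp_pos: [0.5618, -0.0243, 0.0115]
orientation: [-0.0, 0.941, -0.339, 0.001]
wrist_force: [0.3, 0.4, -0.4]
finger_gap: 0.0652
```

Good. Lower the last bit and close.

Request:
send_rows --pt "0 0 -0.009 0 60" --pt "0 0 0 0 60" --pt "0 0 0 0 110" --pt "0 0 0 0 110" --pt "0 0 0 0 255" --pt "0 0 0 0 255" --pt "0 0 0 0 255" --pt "0 0 0 0 255" --newtons 40

```text
clock: 4.45
tcp_pos: [0.5609, -0.0236, 0.0013]
orientation: [0.0, 0.941, -0.338, 0.001]
wrist_force: [-2.6, -0.1, 6.6]
finger_gap: 0.0481
```

Request:
send_rows --pt "0 0 0.01 0 255" --pt "0 0 0.03 0 255" --pt "0 0 0.04 0 255" --pt "0 0 0.02 0 255" --pt "0 0 0 0 255"

```text
clock: 4.95
tcp_pos: [0.5632, -0.0238, 0.1041]
orientation: [-0.001, 0.941, -0.338, 0.003]
wrist_force: [0.8, 0.0, -1.2]
finger_gap: 0.048
```

```bash
python3 - <<'E'
from h import *
c=cam('side'); cv2.imwrite('pics/s3.png',cv2.resize(c['img'][150:330,200:400,::-1],None,fx=4,fy=3.3))
s=monitor.get_state();print(s['tcp_pos'],s['wrist_force'],s['finger_gap'])
E
```

```text
[ 0.56182043 -0.02363015  0.10188853] [-0.38057148 -0.05601171 -1.53383153] 0.048179592910417304
```

View pics/s3.png

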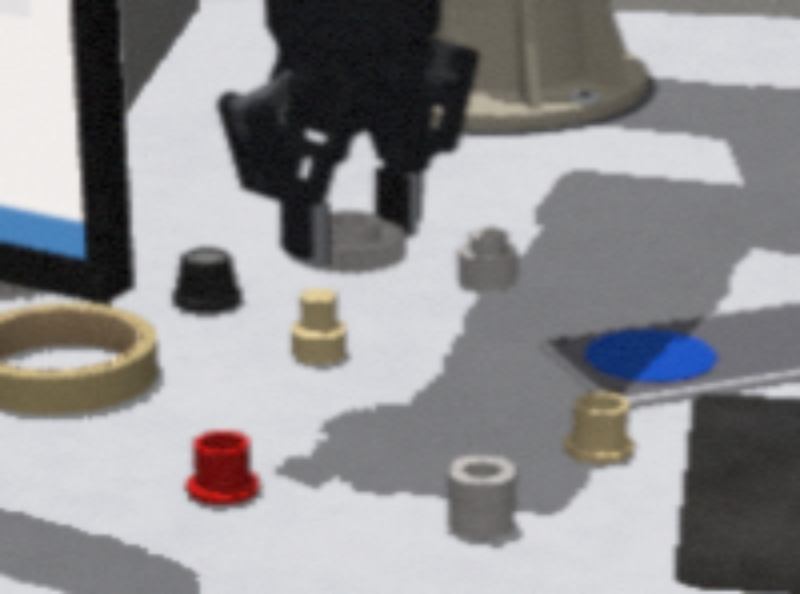

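Request:
send_rows --pt "-0.016 0.028 0 0 255" --pt "-0.015 0.028 0 0 255" --pt "-0.015 0.028 0 0 255" --pt "-0.015 0.028 0 0 255" --pt "-0.015 0.028 0 0 255" --pt "0 0 -0.03 0 255" --pt "0 0 -0.03 0 255" --pt "0 0 -0.01 0 255" --pt "0 0 0 0 255" --pt "0 0 0 0 255"

```text
clock: 6.0
tcp_pos: [0.4845, 0.1163, 0.0302]
orientation: [0.0, 0.941, -0.339, -0.0]
wrist_force: [0.3, -0.9, -1.1]
finger_gap: 0.048
```

Request:
send_rows --pt "0.001 0 -0.012 0 255" --pt "0 0 -0.008 0 255" --pt "0 0 0 0 255" --pt "0 0 0 0 60" --pt "0 0 0 0 60" --pt "0 0 0 0 60" --pt "0 0 0.02 0 60" --pt "0 0 0.04 0 60" --pt "0 0 0.04 0 60" --pt "0.015 -0.03 0 0 60" --pt "0.035 -0.01 0 0 60" --pt "0 0 0 0 60"

```text
clock: 7.2
tcp_pos: [0.5401, 0.075, 0.1113]
orientation: [-0.001, 0.941, -0.339, 0.003]
wrist_force: [-0.9, 0.6, 0.3]
finger_gap: 0.0651
```

```bash
python3 - <<'E'
from h import *
c=cam('side'); cv2.imwrite('pics/s4.png',cv2.resize(c['img'][150:330,250:450,::-1],None,fx=4,fy=3.3))
s=monitor.get_state();print(s['tcp_pos'],s['wrist_force'],s['finger_gap'])
for n in ['side','top']:
  if n=='top': c=cam(n,'t4.png')
  W=cloud(c);h=W[...,2]
  m=(np.hypot(W[...,0]-.486,W[...,1]-.116)<.035)&(h>.0205)&(h<.05)
  if m.sum()>5:
    print(n,m.sum(),cv2.minEnclosingCircle(W[m][:,:2].astype(np.float32)),W[m].mean(0),np.percentile(h[m],90))
  print([(np.round(r['xyz'],3).tolist(),round(r['conf'],2)) for r in eyes.tip_of('gear_center',n)])
E
```

```text
[0.53750638 0.0757098  0.11058651] [-1.28139505  0.72966886 -0.25359745] 0.06536866736958495
side 152 ((0.49300050735473633, 0.1163754090666771), 0.0246175155043602) [0.49149347 0.1169464  0.02497491] 0.02853271791983335
[([0.485, 0.117, 0.018], 0.74), ([0.446, 0.197, 0.002], 0.7), ([0.395, -0.232, 0.012], 0.59)]
[([0.396, -0.231, 0.011], 0.64)]
```

View pics/s4.png

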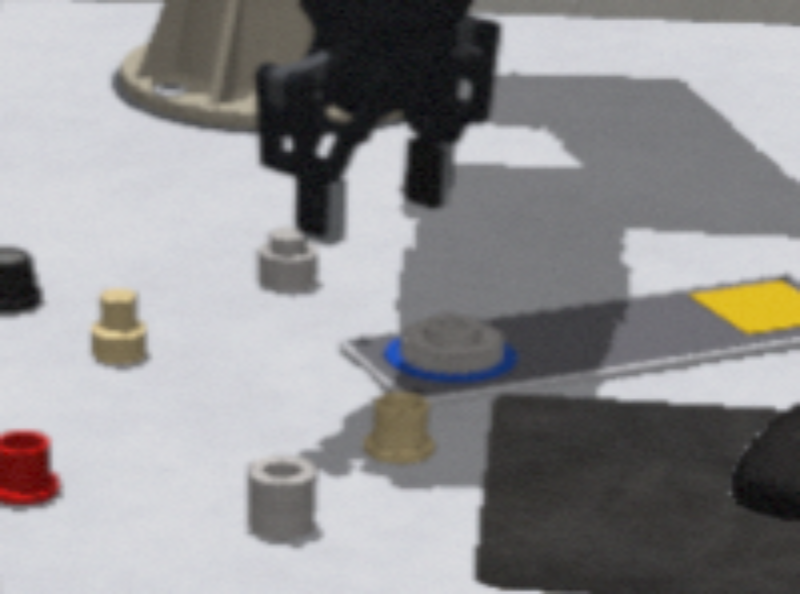

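View pics/t4.png

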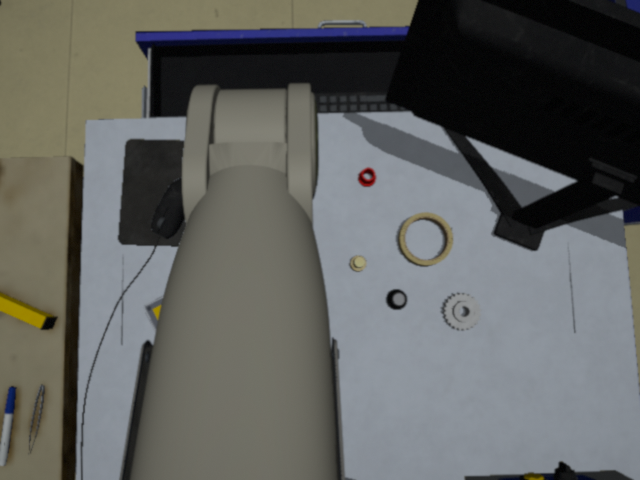

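Request:
send_rows --pt "0.025 0.009 0 0 100" --pt "0.024 0.0085 0 0 100" --pt "0 0 -0.03 0 100" --pt "0 0 -0.03 0 100" --pt "0 0 0 0 100" --pt "0 0 0 0 100"

```text
clock: 8.0
tcp_pos: [0.583, 0.0945, 0.05]
orientation: [0.0, 0.941, -0.338, -0.001]
wrist_force: [-0.3, -0.4, 0.5]
finger_gap: 0.0522
```

Request:
send_rows --pt "0.0035 -0.001 -0.02 0 100" --pt "0 0 -0.02 0 100" --pt "0 0 0 0 100" --pt "0 0 0 0 130" --pt "0 0 0 0 255" --pt "0 0 0 0 255" --pt "0 0 0 0 255" --pt "0 0 0 0 255" --newtons 35

```text
clock: 8.8
tcp_pos: [0.5892, 0.0932, 0.0124]
orientation: [-0.001, 0.941, -0.338, 0.001]
wrist_force: [-1.4, 0.0, 6.4]
finger_gap: 0.0269
```

Request:
send_rows --pt "0 0 0 0 255" --pt "0 0 0 0 255"

```text
clock: 9.0
tcp_pos: [0.5892, 0.0933, 0.0124]
orientation: [-0.001, 0.941, -0.338, 0.001]
wrist_force: [-1.2, 0.9, 7.0]
finger_gap: 0.0267
```

```bash
python3 - <<'E'
from h import *
c=cam('side'); cv2.imwrite('pics/s5.png',cv2.resize(c['img'][190:310,290:420,::-1],None,fx=6,fy=5))
s=monitor.get_state();print(s['tcp_pos'],s['wrist_force'],s['finger_gap'])
E
```

```text
[0.58911814 0.09324053 0.01236715] [-1.40043455 -0.0670942   6.43468579] 0.026760378712115087
```

View pics/s5.png

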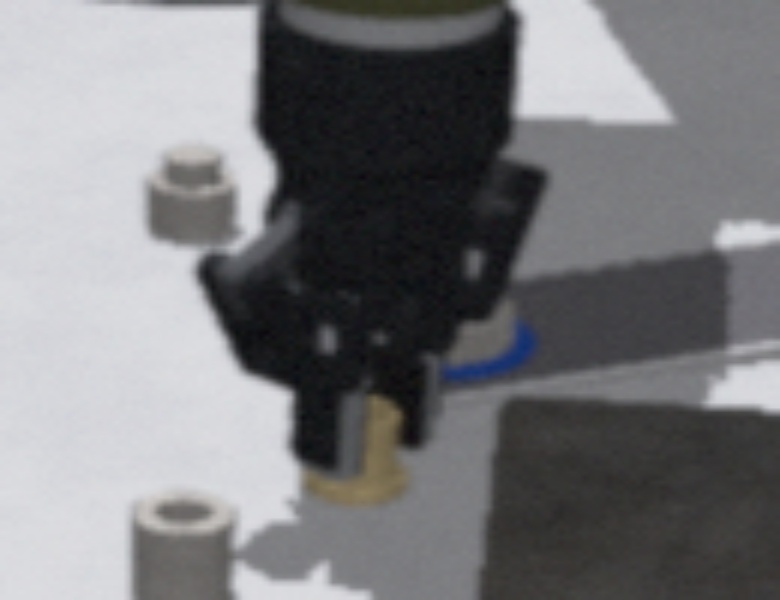

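Request:
send_rows --pt "0 0 0.015 0 255" --pt "0 0 0.03 0 255" --pt "0 0 0.035 0 255" --pt "-0.025 0.006 0 0 255" --pt "-0.026 0.006 0 0 255" --pt "-0.025 0.006 0 0 255" --pt "-0.025 0.006 0 0 255" --pt "0 0 0 0 255" --pt "0 0 0 0 255"

```text
clock: 9.95
tcp_pos: [0.4874, 0.1172, 0.0911]
orientation: [-0.0, 0.941, -0.338, 0.001]
wrist_force: [0.1, -0.3, -1.0]
finger_gap: 0.0267
```

```bash
python3 - <<'E'
from h import *
c=cam('side'); cv2.imwrite('pics/s6.png',cv2.resize(c['img'][190:290,300:430,::-1],None,fx=6,fy=6))
s=monitor.get_state();print(s['tcp_pos'],s['wrist_force'],s['finger_gap'])
E
```

```text
[0.4881259  0.11707185 0.09104485] [-0.02650184  0.01005436 -0.87589909] 0.026595056164222516
```

View pics/s6.png

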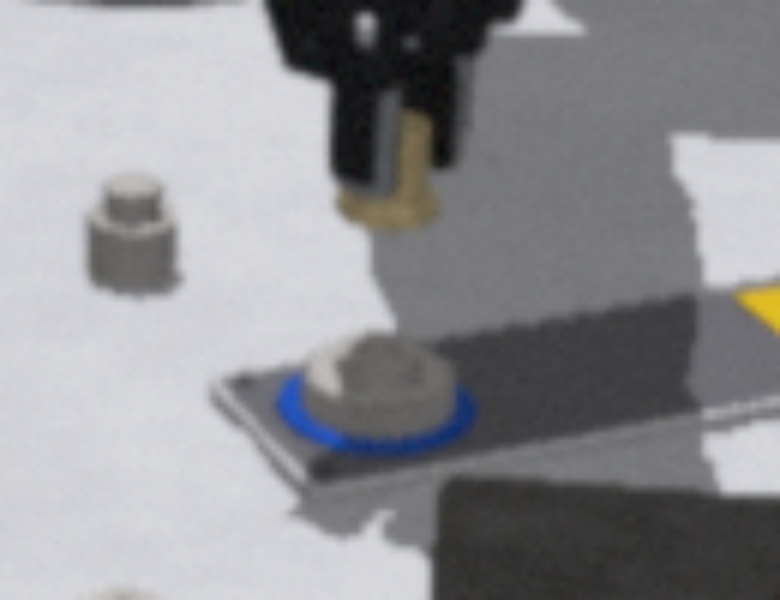

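Request:
send_rows --pt "0 0 -0.03 0 255" --pt "0 0 -0.015 0 255" --pt "0 0 -0.003 0 255" --pt "0 0 0 0 255" --pt "0 0 0 0 255"

```text
clock: 10.5
tcp_pos: [0.4883, 0.117, 0.0429]
orientation: [-0.0, 0.941, -0.339, 0.001]
wrist_force: [-0.0, -0.4, -1.7]
finger_gap: 0.0269
```

Request:
send_rows --pt "0 0 -0.0015 0 255" --pt "0 0 0 0 255"

```text
clock: 10.7
tcp_pos: [0.4876, 0.1171, 0.0413]
orientation: [-0.0, 0.941, -0.338, 0.001]
wrist_force: [-0.2, -0.9, -1.1]
finger_gap: 0.0266
```

Request:
send_rows --pt "0 0 -0.001 0 255" --pt "0 0 0 0 255" --pt "0 0 0 0 120" --pt "0 0 0 0 110" --pt "0 0 0 0 100" --pt "0 0 0.02 0 100" --pt "0 0 0.03 0 100" --pt "0 0 0.02 0 100" --pt "0.045 0.0 0 0 100" --pt "0.045 -0.03 0 0 100" --pt "0.03 -0.025 0 0 100" --pt "0 0 0 0 100"

```text
clock: 11.9
tcp_pos: [0.6078, 0.0612, 0.1094]
orientation: [-0.0, 0.94, -0.34, 0.002]
wrist_force: [-0.9, 0.6, 0.4]
finger_gap: 0.0519
```

```bash
python3 - <<'E'
from h import *
c=cam('side'); cv2.imwrite('pics/s7.png',cv2.resize(c['img'][130:310,260:460,::-1],None,fx=4,fy=3.3))
s=monitor.get_state();print(s['tcp_pos'],s['wrist_force'],s['finger_gap'])
E
```

```text
[0.6051789  0.06271235 0.10898127] [0.02716646 0.60424392 0.28975198] 0.05154670403847777
```

View pics/s7.png

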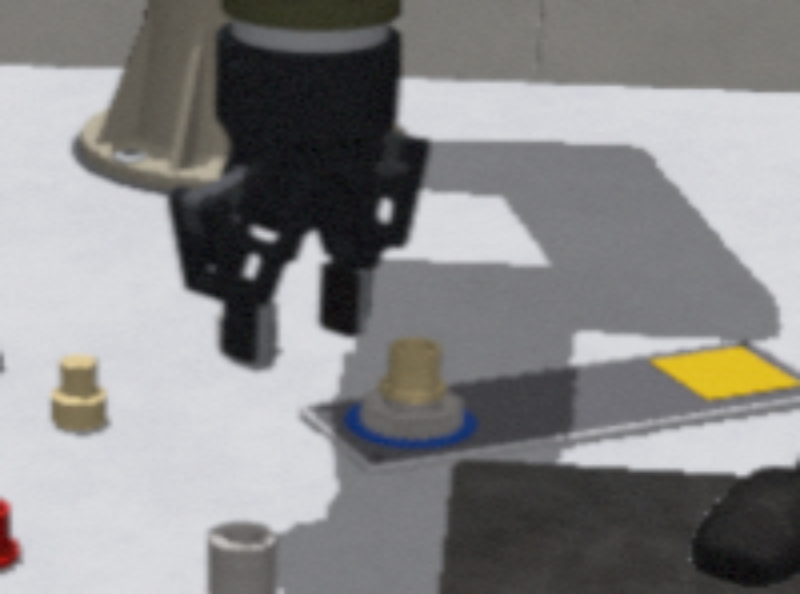

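Request:
send_rows --pt "0.021 -0.006 0 0 100" --pt "0.021 -0.006 0 0 100" --pt "0.021 -0.006 0 0 100" --pt "0 0 -0.025 0 100" --pt "0 0 -0.025 0 100" --pt "0 0 0 0 100" --pt "0 0 0 0 100"

```text
clock: 12.65
tcp_pos: [0.6652, 0.047, 0.0594]
orientation: [0.0, 0.941, -0.338, -0.001]
wrist_force: [-0.4, 0.2, 1.5]
finger_gap: 0.0518
```

Request:
send_rows --pt "0.003 -0.002 0 0 100" --pt "0 0 -0.025 0 100" --pt "0 0 -0.025 0 100" --pt "0 0 0 0 100" --pt "0 0 0 0 130" --pt "0 0 0 0 255" --pt "0 0 0 0 255" --pt "0 0 0 0 255" --pt "0 0 0 0 255" --newtons 40

```text
clock: 13.55
tcp_pos: [0.6713, 0.0442, 0.012]
orientation: [-0.001, 0.941, -0.338, 0.002]
wrist_force: [-0.9, -0.1, 6.1]
finger_gap: 0.0275
```

Request:
send_rows --pt "0 0 0.015 0 255" --pt "0 0 0.03 0 255" --pt "-0.01 0.01 0.035 0 255" --pt "-0.028 0.025 0.02 0 255" --pt "-0.029 0.025 0 0 255" --pt "-0.029 0.025 0 0 255" --pt "-0.029 0.025 0 0 255" --pt "-0.029 0.025 0 0 255" --pt "-0.029 0.025 0 0 255" --pt "-0.029 0.025 0 0 255" --pt "-0.028 0.025 0 0 255" --pt "0 0 0 0 255"

```text
clock: 14.75
tcp_pos: [0.4256, 0.2563, 0.1105]
orientation: [0.0, 0.942, -0.336, -0.001]
wrist_force: [0.0, -0.5, -1.8]
finger_gap: 0.0272
```

Request:
send_rows --pt "-0.021 0.023 0 0 255" --pt "0 0 -0.03 0 255" --pt "0 0 -0.03 0 255" --pt "0 0 0 0 255" --pt "0 0 0 0 255"

```text
clock: 15.25
tcp_pos: [0.4087, 0.2769, 0.0502]
orientation: [0.0, 0.941, -0.339, -0.0]
wrist_force: [-0.2, -0.3, -0.5]
finger_gap: 0.0272
```

```bash
python3 - <<'E'
from h import *
c=cam('side'); cv2.imwrite('pics/s8.png',cv2.resize(c['img'][170:290,350:490,::-1],None,fx=5,fy=5))
s=monitor.get_state();print(s['tcp_pos'],s['wrist_force'],s['finger_gap'])
E
```

```text
[0.40960677 0.27734088 0.05094269] [ 0.65103269 -0.22902353 -0.5747985 ] 0.02737682936581574
```

View pics/s8.png

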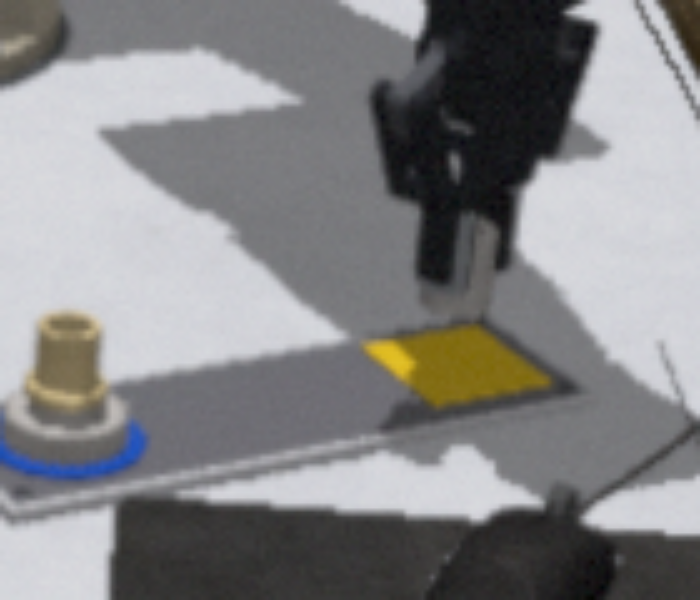

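Request:
send_rows --pt "-0.006 0.003 0 0 255" --pt "0 0 -0.018 0 255" --pt "0 0 -0.01 0 255" --pt "0 0 0 0 255" --pt "0 0 0 0 255"

```text
clock: 15.8
tcp_pos: [0.4027, 0.2803, 0.0221]
orientation: [0.0, 0.941, -0.338, 0.0]
wrist_force: [-0.0, -0.6, -2.8]
finger_gap: 0.0272
```

Request:
send_rows --pt "0 0 -0.0015 0 255" --pt "0 0 0 0 255" --pt "0 0 0 0 255"

```text
clock: 16.1
tcp_pos: [0.4029, 0.2804, 0.0205]
orientation: [-0.0, 0.941, -0.338, 0.0]
wrist_force: [-0.1, -0.1, -2.0]
finger_gap: 0.0276
```

Request:
send_rows --pt "0 0 -0.001 0 255" --pt "0 0 0 0 255" --pt "0 0 0 0 120" --pt "0 0 0 0 110" --pt "0 0 0 0 100" --pt "0 0 0.02 0 100" --pt "0 0 0.03 0 100" --pt "0 0 0.04 0 100" --pt "0 0 0.01 0 100" --pt "0 -0.03 0 0 100" --pt "0 -0.035 0 0 100" --pt "0 -0.035 0 0 100"

```text
clock: 17.3
tcp_pos: [0.4024, 0.1795, 0.1189]
orientation: [0.0, 0.941, -0.338, 0.0]
wrist_force: [0.7, -0.5, 0.2]
finger_gap: 0.0518
```

Request:
send_rows --pt "0.01 -0.033 0 0 100" --pt "0.015 -0.033 0 0 100" --pt "0.015 -0.033 0 0 100" --pt "0.015 -0.033 0 0 100" --pt "0.015 -0.033 0 0 100" --pt "0.015 -0.033 0 0 100" --pt "0 -0.03 0 0 100" --pt "0 0 0 0 100"

```text
clock: 18.1
tcp_pos: [0.4881, -0.0508, 0.1186]
orientation: [0.0, 0.94, -0.341, 0.0]
wrist_force: [-0.8, 0.1, -1.1]
finger_gap: 0.0519
```

```bash
python3 - <<'E'
from h import *
c=cam('side'); cv2.imwrite('pics/s9.png',cv2.resize(c['img'][150:310,230:480,::-1],None,fx=3.2,fy=3.2))
s=monitor.get_state();print(s['tcp_pos'],s['wrist_force'],s['finger_gap'])
W=cloud(c);h=W[...,2]
m=(np.hypot(W[...,0]-.49,W[...,1]+.048)<.03)&(h>.034)&(h<.05)
print(m.sum(),W[m].mean(0))
E
```

```text
[ 0.487465   -0.04911882  0.11848686] [-0.06558243 -0.7331975   0.84995955] 0.05182093114328547
50 [ 0.49093246 -0.04795451  0.03842657]
```

View pics/s9.png

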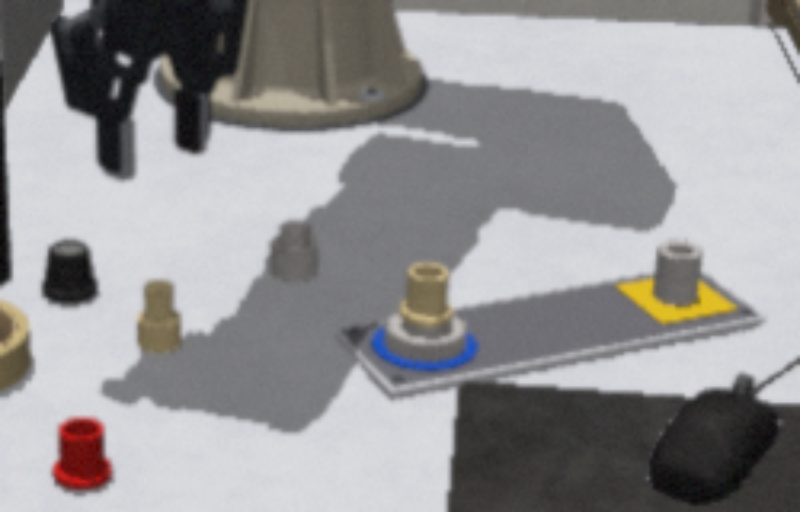

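Request:
send_rows --pt "0 0.0005 -0.03 0 100" --pt "0 0 -0.03 0 100" --pt "0 0 -0.02 0 100" --pt "0 0 0 0 100" --pt "0 0 0 0 100"

```text
clock: 18.65
tcp_pos: [0.4871, -0.0462, 0.0391]
orientation: [-0.0, 0.941, -0.338, -0.001]
wrist_force: [-0.5, -0.7, 0.2]
finger_gap: 0.0518
```

Request:
send_rows --pt "0.001 -0.002 -0.02 0 100" --pt "0 0 -0.011 0 100" --pt "0 0 0 0 100" --pt "0 0 0 0 130" --pt "0 0 0 0 255" --pt "0 0 0 0 255" --pt "0 0 0 0 255" --pt "0 0 0 0 255"

```text
clock: 19.45
tcp_pos: [0.4893, -0.0493, 0.0092]
orientation: [-0.0, 0.941, -0.338, 0.001]
wrist_force: [-2.4, 0.8, 6.1]
finger_gap: 0.0253
```

Request:
send_rows --pt "0 0 0.01 0 255" --pt "0 0 0.025 0 255" --pt "0 0 0.035 0 255" --pt "0 0 0.03 0 255" --pt "0 0 0 0 255"

```text
clock: 19.95
tcp_pos: [0.4917, -0.05, 0.1129]
orientation: [-0.0, 0.941, -0.338, 0.004]
wrist_force: [1.2, 0.2, -0.9]
finger_gap: 0.0253
```

```bash
python3 - <<'E'
from h import *
c=cam('side'); cv2.imwrite('pics/s10.png',cv2.resize(c['img'][170:270,220:340,::-1],None,fx=6,fy=6))
s=monitor.get_state();print(s['tcp_pos'],s['wrist_force'],s['finger_gap'])
E
```

```text
[ 0.49048155 -0.04972292  0.11073717] [ 0.22400025 -0.1289049  -1.35579583] 0.025327281917369278
```

View pics/s10.png

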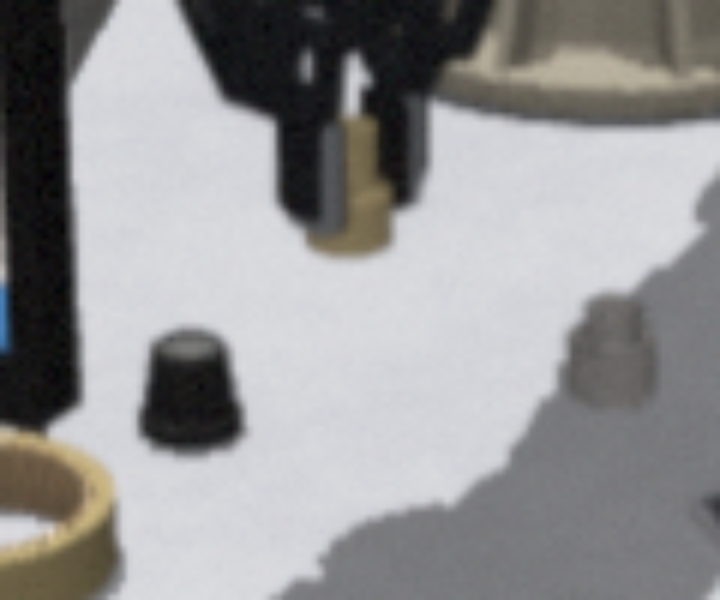

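Request:
send_rows --pt "-0.01 0.033 0.01 0 255" --pt "-0.012 0.035 0 0 255" --pt "-0.012 0.035 0 0 255" --pt "-0.011 0.035 0 0 255" --pt "0 0.035 0 0 255" --pt "0 0.035 0 0 255" --pt "0 0.035 0 0 255" --pt "0 0.004 0 0 255" --pt "0 0 0 0 255"

```text
clock: 20.9
tcp_pos: [0.4425, 0.1984, 0.117]
orientation: [0.001, 0.941, -0.337, -0.001]
wrist_force: [0.1, 0.3, -1.5]
finger_gap: 0.0255
```

Request:
send_rows --pt "0.001 0 -0.03 0 255" --pt "0.001 0 -0.03 0 255" --pt "0 0 -0.025 0 255" --pt "0 0 0 0 255" --pt "0 0 0 0 255"

```text
clock: 21.4
tcp_pos: [0.445, 0.1966, 0.0329]
orientation: [0.001, 0.941, -0.339, -0.001]
wrist_force: [0.8, -0.7, -0.8]
finger_gap: 0.0255
```

```bash
python3 - <<'E'
from h import *
c=cam('side'); cv2.imwrite('pics/s11.png',cv2.resize(c['img'][170:290,330:490,::-1],None,fx=5,fy=5))
s=monitor.get_state();print(s['tcp_pos'],s['wrist_force'],s['finger_gap'])
E
```

```text
[0.44605036 0.19711818 0.03383107] [ 0.27852733 -0.15220613 -1.24806935] 0.025651293763458365
```

View pics/s11.png

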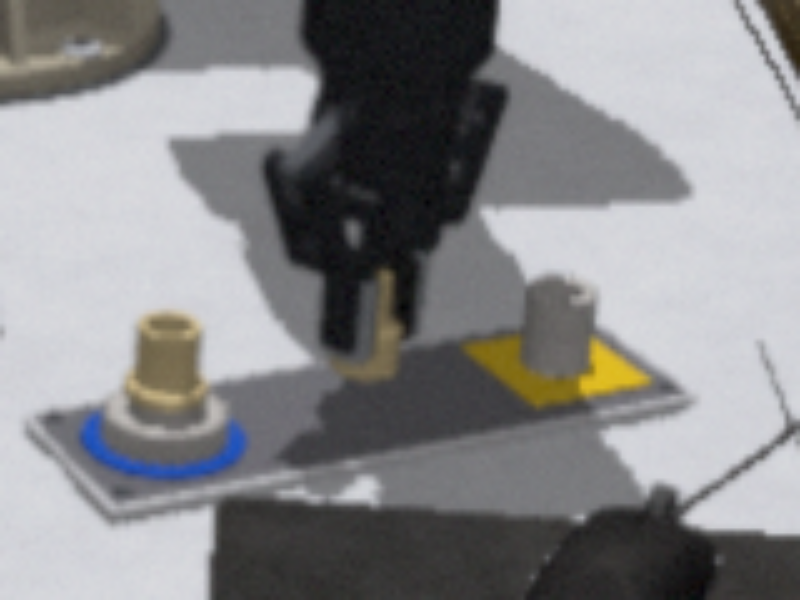

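Blank (crop col 365) hangs upright midway between pads. Lower 17.5 mm.

Request:
send_rows --pt "-0.001 0.001 -0.01 0 255" --pt "0 0 -0.006 0 255" --pt "0 0 0 0 255" --pt "0 0 0 0 255"

```text
clock: 21.85
tcp_pos: [0.4445, 0.1989, 0.0172]
orientation: [0.0, 0.941, -0.338, -0.0]
wrist_force: [-0.8, 0.1, -0.7]
finger_gap: 0.0253
```

Request:
send_rows --pt "0 0 -0.002 0 255" --pt "0 0 0 0 255"

```text
clock: 22.05
tcp_pos: [0.4449, 0.199, 0.0154]
orientation: [-0.0, 0.941, -0.338, 0.0]
wrist_force: [0.1, -0.2, -0.9]
finger_gap: 0.0254
```

Request:
send_rows --pt "0 0 -0.0005 0 255" --pt "0 0 0 0 255" --pt "0 0 0 0 120" --pt "0 0 0 0 110" --pt "0 0 0 0 100" --pt "0 0 0.02 0 100" --pt "0 0 0.03 0 100" --pt "0 0 0.04 0 100" --pt "0 0 0.04 0 100" --pt "0 -0.035 0 0 100" --pt "0 -0.035 0 0 100" --pt "0 -0.035 0 0 100"

```text
clock: 23.25
tcp_pos: [0.4447, 0.093, 0.1451]
orientation: [-0.0, 0.941, -0.338, 0.001]
wrist_force: [0.4, 0.5, 0.8]
finger_gap: 0.0517
```

Request:
send_rows --pt "-0.01 -0.04 0.02 0 100" --pt "-0.01 -0.04 0.02 0 100" --pt "-0.015 -0.04 0.02 0 100" --pt "-0.015 -0.04 0 0 100" --pt "-0.015 -0.04 0 0 100" --pt "-0.015 -0.04 0 0 100" --pt "-0.015 -0.04 0 0 100" --pt "-0.015 -0.04 0 0 100" --pt "0 0 0 0 100" --pt "0 0 0 0 100"

```text
clock: 24.25
tcp_pos: [0.334, -0.2268, 0.2045]
orientation: [-0.0, 0.94, -0.34, -0.0]
wrist_force: [0.7, 0.5, -0.1]
finger_gap: 0.0519
```

```bash
python3 - <<'E'
from h import *
T=dict(gear=('gear_center','blue'),bb=('brass_bushing_center','blue'),steel=('steel_bushing_center','yel'),blank=('brass_blank_center','mid'))
for n,B in (('top',dict(blue=(.483,.1158),yel=(.4002,.280))),('side',dict(blue=(.4893,.1162),yel=(.4066,.280)))):
  B['mid']=tuple(np.mean([B['blue'],B['yel']],0))
  c=cam(n,f'{n}12.png'); W=cloud(c);h=W[...,2]
  for nm,b,lo,hi in(('bb','blue',.05,.065),('gear','blue',.016,.032),('steel','yel',.036,.05),('blank','mid',.04,.055),):
    m=(np.hypot(W[...,0]-B[b][0],W[...,1]-B[b][1])<.035)&(h>lo)&(h<hi)
    if m.sum()<4: print(n,nm,'none');continue
    (x,y),r=cv2.minEnclosingCircle(W[m][:,:2].astype(np.float32))
    print(n,nm,m.sum(),'off mm',np.round((x-B[b][0],y-B[b][1]),4)*1e3,'r',round(r*1e3,1),'z',np.percentile(h[m],90).round(4))
  for k in ['gear_center','brass_bushing_center','steel_bushing_center','brass_blank_center','grey_blank_center','loupe_center','tape_roll_center']:
    print(n,k,[(np.round(r['xyz'],3).tolist(),round(r['conf'],2)) for r in eyes.tip_of(k,n)][:3])
s=monitor.get_state();print(s['tcp_pos'],s['wrist_force'])
E
```

```text
top bb 94 off mm [ 1.4 -0.9] r 12.6 z 0.0599
top gear 363 off mm [ 0.9 -0.7] r 25.6 z 0.0262
top steel 180 off mm [-0.7 -0.9] r 15.3 z 0.0443
top blank 95 off mm [ 0.9 -0.4] r 9.3 z 0.049
top gear_center [([0.397, -0.23, 0.009], 0.92), ([0.482, 0.119, 0.02], 0.55)]
top brass_bushing_center [([0.486, 0.115, 0.044], 0.58), ([0.645, -0.073, 0.01], 0.47)]
top steel_bushing_center [([0.398, 0.277, 0.024], 0.81)]
top brass_blank_center [([0.445, 0.195, 0.026], 0.6)]
top grey_blank_center [([0.378, 0.026, 0.022], 0.48)]
top loupe_center [([0.422, -0.117, 0.016], 0.71)]
top tape_roll_center []
side bb 97 off mm [-0. -0.] r 14.3 z 0.0584
side gear 223 off mm [0.  0.5] r 27.8 z 0.029
side steel 95 off mm [-3.2  0.6] r 16.6 z 0.0422
side blank 49 off mm [-0.9  0.2] r 10.9 z 0.0467
side gear_center [([0.486, 0.117, 0.019], 0.66), ([0.394, -0.232, 0.013], 0.6)]
side brass_bushing_center [([0.643, -0.069, 0.018], 0.76), ([0.487, 0.116, 0.047], 0.61)]
side steel_bushing_center [([0.402, 0.278, 0.024], 0.5)]
side brass_blank_center [([0.443, 0.197, 0.026], 0.69), ([0.4, 0.278, 0.027], 0.57)]
side grey_blank_center [([0.376, 0.026, 0.018], 0.63)]
side loupe_center [([0.42, -0.118, 0.017], 0.71)]
side tape_roll_center [([0.528, -0.17, 0.012], 0.87), ([0.42, -0.114, 0.015], 0.41), ([0.485, 0.113, 0.019], 0.17)]
[ 0.33464987 -0.22621213  0.20467749] [-0.2444745  -0.0887326  -0.04264882]
```

View pics/top12.png

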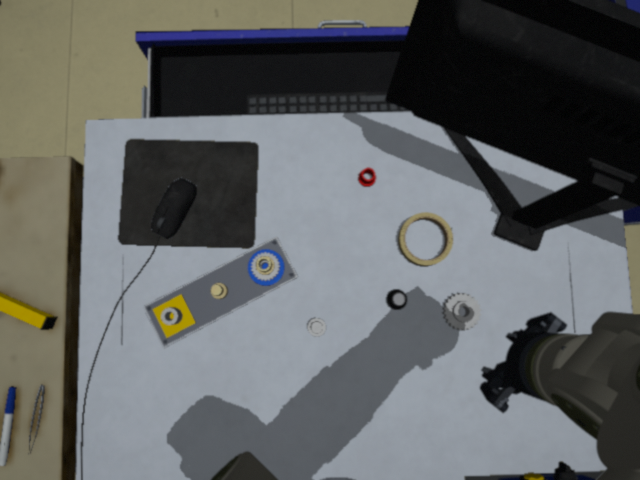

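View pics/side12.png

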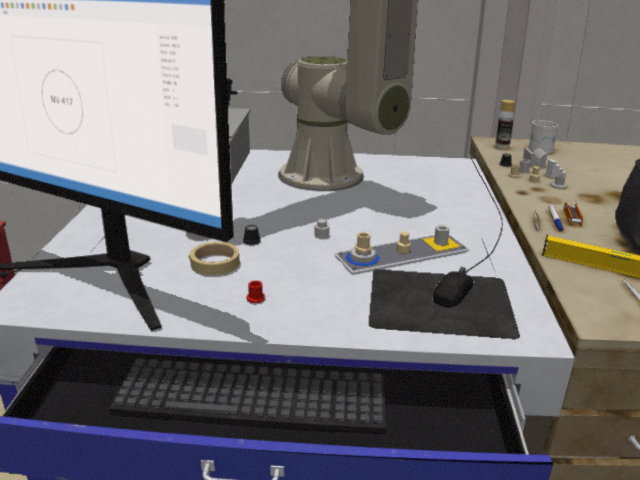

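Both pictures show the gear and bushing on blue (top 266,266), the blank in the middle (219,291) and the steel bushing on yellow (171,316). All are upright and within about 3 mm. The bystanders have not moved.

```bash
python3 - <<'E'
from h import *
print(ticket.hand_in())
E
```

```text
the job is handed in; nothing more can be done
None
```

The set is laid out on the staging board and the job is handed in, at about 25 s of the 102 s allowed; hand-in gives no verdict.

- **Gear:** the smaller of the two gears lies hub up on the blue pad.
- **Brass bushing:** it stands flange down on the gear; the red look-alike was not touched.
- **Steel bushing:** it stands on the yellow pad.
- **Brass blank:** it stands wide end down in the middle of the board.

**Last checks:** in both cameras every part was within about 3.5 mm of its target, at its expected height, upright and let go. The gripper was clear and the wrist force was about zero. The grey blank, the loupe and the tape roll were found where they started, within measurement noise.

**Disagreements:**
- The two cameras differ by about 4–6 mm in x, so I aimed at their average and judged each part's offset within one camera.
- The largest offset was the steel bushing at 3.2 mm in the side view; the top view gave about 1 mm.
- The top-camera network never found the tape roll, so I checked it in the side view and by eye.
- The gripper read 25 mm on the 28 mm blank and 48 mm on the 51 mm gear; I did not find out why, but both were held level and placed correctly.

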